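# Shelve the culture dishes on their part-filled piles by feel

## Robot

A 7-joint arm with a two-finger parallel gripper is mounted at the origin on the work surface. World frame = base frame: x ahead of the robot, y to its left, z up, the work surface at z = 0. Lengths are in m, angles in rad, forces in N, time in s.
With the tool pointing down it reaches from about 0.4 to 0.85 m from the base axis. Payload 4.5 kg.
Tool frame: the origin (TCP) lies between the finger pads; the fingertips stand 19 mm ahead of it and the grasp point (between the pads) is the TCP (r.tips_ahead is the distance from the TCP to the fingertips, in m); z points along the fingers, y is the line along which they close (so a half turn about z gives the same grasp; the last joint's range is limited). The gripper opens to 88 mm and grips with 3 to 60 N. Pads are 18 mm wide; open, the fingers measure 123 mm over their backs; the gripper's body (75 mm by 187 mm) begins 45 mm behind the grasp point.
Start: joints at [-1.192, 0.689, -0.195, 1.565, 0.157, 0.902, -0.215], TCP at [0.211, 0.588, 0.218] pointing down, gripper open.
Joint ranges: [-3.01, 3.01], [-0.46, 2.08], [-1.47, 1.51], [0.13, 2.56], [-1, 4.14], [0.04, 2.09], [-2.66, 2.66]. Speed limits (rad/s): [2.57, 2.57, 3.14, 3.14, 3.14, 3.14, 3.14].

## Interface

Orientations are given as a unit quaternion [x, y, z, w].
In Python, from plant import r, cams, models gives the robot as it stands. The module is installed in compiled form; this text tells all that it offers.
- The arm moves only by the tool jog_arm, never from a script. Its arguments are lists of equal length, an entry for each row: "turn": the turn, a rotation vector about the tool's x, y, z in rad, a list of three; "translation": the shift along the tool's x, y, z in m, a list of three; "grip": the closure, from 0 (fully open) to 1 (shut). In form: {"turn": [[ax, ay, az], ...], "translation": [[tx, ty, tz], ...], "grip": [grip, ...]}. A call has 1 to 20 rows; each row is the pose to reach, as a shift and turn from the pose commanded when the call began, along the tool's axes at that moment; what a row does not reach only later rows make up. A row lasts 1/8 s, in which the tool goes at most 62.5 mm and 10.7 degrees, less where a joint would pass 70% of its speed; a pose out of reach is approached as far as the arm can. A call with a gripper value outside its range is refused whole. The fingers move at their own pace and stop on an object; "force" is the grip in N (left out, the last holds). Time passes only in rows, so rows that repeat a pose let the fingers close. It gives the time, the measured TCP pose, the force, the opening and the grip force at its end, in the units of the state.
- r.get_state(): the state, without advancing time (a new reading comes with each control period).
- cams.snapshot(name): name is "scene" or "side" or "wrist"; returns the picture (400x640x3 uint8, red, green, blue); there is no depth.
- cams.camera_params(name): a dict with "fx", "fy", "cx", "cy" (pixels), "eye" and "orientation" of the camera in the world. Camera axes: x right, y up, looking along -z (the intrinsics and any distortion apply to the point x, -y, -z); pixel columns grow to the right and rows downward; lengths in m; the calibration is good to about 2 mm. The wrist camera is an equidistant fisheye: a pixel r from the principal point sees the ray r / f radians off the axis. A picture is of the moment at which its call begins: read the wrist's pose just before it. camera_params takes no time and is no camera call; for the wrist camera it gives the pose at the moment of the call.
- r.finish_job(): hands the job in; it is judged then, once.
Trained networks look in the newest picture that a camera, given by its name, has taken for a name from the list of things; names that differ only in an ending like _2 or _b are one class to them, and where a whole thing is asked for, a point or a joint stands for the part that bears it (a point fixed in the world has none). Each returns a list of dicts, best first, with "p" (0 to 1); they miss things now and then, are a little off and sometimes report something else, mostly with a low value. They report only what shows in the picture. A call takes as long as a camera call. They do not tell look-alikes from the thing itself.
- models.find_in(camera, name): "position" ([x, y, z] in m, in world coordinates, good to about 4 mm: the middle of the surface that is visible of it).
- models.masks_of(camera, name): "pixels" (400x640 bool, what is visible of it).
- models.place_of(camera, name): "position" ([x, y, z] in m, in world coordinates, good to about 4 mm: a listed point, or the origin of a listed thing).
The state is a dict: "clock": time; "q": joint angles; "qd": joint speeds; "joint_torque": joint torques, N m; "tool_pos": TCP position; "eef_rot": TCP orientation; "contact_force": force on the tool from outside, world axes, zero at the start; "moment": the same for the moment, N m; "opening": opening from 0.0 (shut) to 1.0 (fully open); "finger_force": force on a finger pad.
Only numpy, scipy, OpenCV 4.12 (cv2) and the standard library are available. Lean on these libraries where they do the work, as an engineer would, in place of code of your own. Each camera call takes 0.05 s, during which the arm holds its last target. There are 200 camera calls.

## Task

Put the three closed culture dishes lying on the bench away in the two racks, lid up: the broad dish on top of the pile of broad dishes, and both small dishes, one on the other, on top of the pile of small dishes. How high each pile stands is not known, so feel for its top and set each dish down gently, neither dropping it nor pressing hard, flat and centred between the rods, and let go of it. Leave the vials, cups and carton standing where they are.

Things in the scene. Friction and masses are not known exactly. Their poses are not given: they have to be found in the camera images.
- broad_mid (a point): the broad dish: closed round flat culture dish, lid up, 64 mm across and 18 mm high; its base, the lowest 7 mm, is 60 mm across and the overhanging lid above it 64 mm; starts loose on the bench, 40 g or so. Point at its centre, 9 mm above its underside; z is its upward axis.
- small1_mid (a point): a small dish (there are two alike): closed round flat culture dish, lid up, 54 mm across and 16 mm high; its base, the lowest 7 mm, is 50 mm across and the lid above it 54 mm; starts loose on the bench, 30 g or so. Point at its centre, 8 mm above its underside; z is its upward axis.
- small2_mid (a point): a small dish (there are two alike): closed round flat culture dish, lid up, 54 mm across and 16 mm high; its base, the lowest 7 mm, is 50 mm across and the lid above it 54 mm; starts loose on the bench, 30 g or so. Point at its centre, 8 mm above its underside; z is its upward axis.
- rack_broad_axis (a point): rack for broad dishes, fixed to the bench: round aluminium foot 110 mm across, 10 mm high, with four upright steel guide rods 5 mm thick at (+-28, +-28) mm in this frame, up to 105 mm above the bench; fingers pass between rods along this frame's x or y axis. Point on the rack's axis, on top of the foot, 10 mm above the bench; z up.
- rack_broad_rods (a point): centre of the mouth between that rack's four rod tops, 105 mm above the bench, 5 mm of play round a dish. Below it a fixed pile of broad dishes (64 mm across) stands on a lift of untold height: its top is anywhere from 50 to 95 mm above the bench (each rack differs) and must be felt. The pile gives softly: 0.7 N per mm after the first 1 N, up to 15 mm, and springs back.
- rack_small_axis (a point): rack for small dishes, fixed to the bench: round aluminium foot 110 mm across, 10 mm high, with four upright steel guide rods 5 mm thick at (+-24, +-24) mm in this frame, up to 105 mm above the bench; fingers pass between rods along this frame's x or y axis. Point on the rack's axis, on top of the foot, 10 mm above the bench; z up.
- rack_small_rods (a point): centre of the mouth between that rack's four rod tops, 105 mm above the bench, 5 mm of play round a dish. Below it a fixed pile of small dishes (54 mm across) stands on a lift of untold height: its top is anywhere from 50 to 95 mm above the bench (each rack differs) and must be felt. The pile gives softly: 0.7 N per mm after the first 1 N, up to 15 mm, and springs back.
- vial1_mid (a point): bystander: small capped vial, upright and loose, 24 mm across and 48 mm high, standing close beside one of the dishes on the bench. Point at its centre, 24 mm up.
- vial2_mid (a point): bystander: small capped vial, upright and loose, 24 mm across and 48 mm high, standing close beside one of the dishes on the bench. Point at its centre, 24 mm up.
- vial3_mid (a point): bystander: small capped vial, upright and loose, 24 mm across and 48 mm high, standing close beside one of the dishes on the bench. Point at its centre, 24 mm up.
- cup1_mid (a point): bystander: capped sample cup, upright and loose, 45 mm across and 66 mm high. Point on its axis, 33 mm up.
- cup2_mid (a point): bystander: capped sample cup, upright and loose, 45 mm across and 66 mm high. Point on its axis, 33 mm up.
- carton_mid (a point): bystander: small milk carton, upright and loose, 60 by 60 mm and 109 mm high, at the far side. Point on its axis, 45 mm up.
Things that resemble listed ones, but are neither listed nor needed, are in the scene too. What is shaped like the part that bears small2_mid but orange or turquoise is not meant. What is shaped like the part that bears broad_mid but red is not meant.

How it is judged:
By the outcome, as a careful person would: the job done as asked, in the order asked, and still so for the second after the job is handed in, with the robot touching nothing.
It also fails if it takes over 72 s, if anything falls off the work surface, if the arm or the gripper's body presses on something with over 40 N, if the wrist force passes 120 N, or if a joint passes its speed limit or range.

## Working session

There is one attempt and no reset: what is moved stays moved. The work goes in short steps, Python scripts to look and compute and a tool call to move; the robot and the scene stay as the last step left them, time stands still between calls to the robot, and variables do not carry over. Pictures are saved under pics/ and viewed, at most 10 in all, crops included, and the job is handed in when it is done.

Besides the shell and the picture viewer there is one more tool, called after "Call:" in YAML: its name, and indented under it one key for each argument. jog_arm: Moves the arm, as the interface text tells. Its arguments: {"type":"object","properties":{"turn":{"type":"array"},"translation":{"type":"array"},"grip":{"type":"array"},"force":{"type":"number"}},"required":["turn","translation","grip"]}

```bash
mkdir -p pics
cat > h.py <<'E'
import numpy as np, cv2
from scipy.spatial.transform import Rotation as R
from plant import r, cams, models
def snap(c,n):
    im=cams.snapshot(c); cv2.imwrite(f'pics/{n}.png',im[:,:,::-1]); return im
def proj(c,P):
    k=cams.camera_params(c); v=R.from_quat(k['orientation']).inv().apply(np.atleast_2d(P)-np.array(k['eye'])); x,y,z=v[:,0],-v[:,1],-v[:,2]
    if c=='wrist':
        rr=np.hypot(x,y); t=np.arctan2(rr,z)/np.maximum(rr,1e-9); return np.c_[k['cx']+k['fx']*x*t,k['cy']+k['fy']*y*t]
    return np.c_[k['cx']+k['fx']*x/z,k['cy']+k['fy']*y/z]
def unproj(c,uv,h):
    k=cams.camera_params(c); uv=np.atleast_2d(uv); a=(uv[:,0]-k['cx'])/k['fx']; b=(uv[:,1]-k['cy'])/k['fy']
    if c=='wrist':
        t=np.hypot(a,b); s=np.sin(t)/np.maximum(t,1e-9); d=np.c_[a*s,-b*s,-np.cos(t)]
    else: d=np.c_[a,-b,-np.ones(len(a))]
    d=R.from_quat(k['orientation']).apply(d); e=np.array(k['eye']); return e+d*((h-e[2])/d[:,2])[:,None]
E
python3 - <<'E'
from h import *
np.set_printoptions(precision=4,suppress=True)
s=r.get_state(); print(s)
for c in ('scene','side','wrist'):
    im=snap(c,c+'0'); print(c,cams.camera_params(c))
    for n in ['broad_mid','small1_mid','rack_broad_axis','rack_broad_rods','rack_small_axis','rack_small_rods','vial1_mid','cup1_mid','carton_mid']:
        for d in models.place_of(c,n): 
            if d['p']>.25: print(c,n,np.array(d['position']),round(d['p'],2),proj(c,d['position'])[0].round())
E
```

```text
{'clock': 0.0, 'q': array([-1.1922,  0.69  , -0.1945,  1.5664,  0.1573,  0.9025, -0.2151]), 'qd': array([-0.0008, -0.0007,  0.0012,  0.0002, -0.0012,  0.0013,  0.0013]), 'joint_torque': array([  0.0001, -52.7552,  -1.2671, -15.3424,  -0.0526,   0.0065,
         0.0002]), 'tool_pos': array([0.211 , 0.5876, 0.217 ]), 'eef_rot': array([ 0.1715,  0.9852, -0.0009, -0.0001]), 'contact_force': array([-1.1222, -0.5193, -0.4494]), 'moment': array([ 0.0204,  0.0883, -0.0003]), 'finger_force': 0.0, 'opening': 1.0048886426440278}
scene {'fx': 505.20513802143904, 'fy': 505.20513802143904, 'cx': 316.903554097002, 'cy': 196.11124298334514, 'eye': array([1.1385, 0.2642, 0.9291]), 'orientation': array([0.1801, 0.269 , 0.7742, 0.544 ])}
scene broad_mid [0.4599 0.1847 0.0048] 0.88 [393. 214.]
scene broad_mid [0.3385 0.1763 0.0091] 0.66 [403. 173.]
scene broad_mid [0.4176 0.3224 0.0109] 0.58 [458. 214.]
scene small1_mid [ 0.5707 -0.0144  0.0068] 0.85 [292. 227.]
scene rack_broad_axis [ 0.6181 -0.2503  0.0061] 0.65 [188. 215.]
scene rack_broad_rods [ 0.6183 -0.2498  0.1049] 0.92 [178. 187.]
scene rack_br
[... 1135 characters left out ...]
0.71 [314. 181.]
side rack_small_axis [0.6063 0.1912 0.1091] 0.39 [314. 147.]
side rack_small_axis [0.4287 0.0179 0.0295] 0.39 [253. 229.]
side rack_small_rods [0.6051 0.1879 0.1072] 0.87 [314. 149.]
side rack_small_rods [ 0.473  -0.1973  0.0089] 0.53 [295. 312.]
side vial1_mid [ 0.4658 -0.1469  0.0232] 0.52 [285. 286.]
side vial1_mid [0.4322 0.1399 0.0265] 0.49 [248. 197.]
side cup1_mid [0.4284 0.0165 0.0276] 0.83 [253. 230.]
side carton_mid [ 0.7656 -0.1128  0.0463] 0.72 [426. 239.]
wrist {'fx': 309.70691628693146, 'fy': 309.70691628693146, 'cx': 314.39643039289604, 'cy': 197.99777980222444, 'eye': array([0.1446, 0.6122, 0.3836]), 'orientation': array([-0.1141, -0.0804,  0.5698,  0.8098])}
```

View pics/scene0.png

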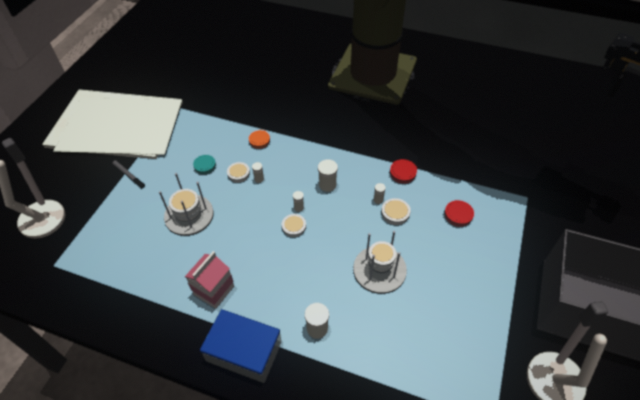

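View pics/side0.png

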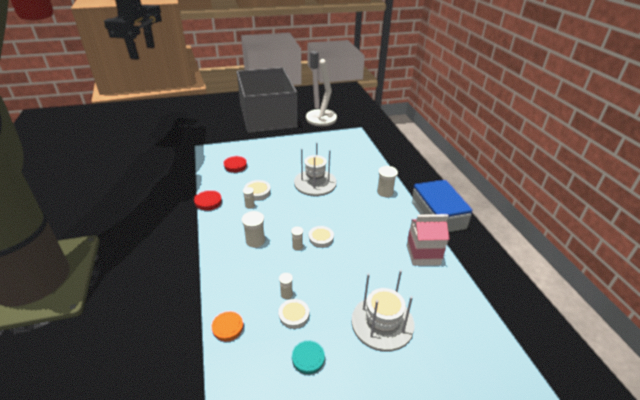

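The cream dishes at scene px (396,211), (293,225) and (238,172) are the wanted ones. I rule out red at (403,171) and (459,212), orange at (259,138) and turquoise at (204,163) by colour. The racks are at (188,212), broad, and (380,267), small. Next I refine the positions and confirm in an enlarged crop.

```bash
cat >> h.py <<'E'
from scipy.optimize import least_squares
def sil(c,p,Rr,H,zb=0):
    a=np.linspace(0,2*np.pi,60); P=np.array([[p[0]+q*np.cos(t),p[1]+q*np.sin(t),zb+z] for q,z in((Rr-.002,0),(Rr,.007),(Rr,H)) for t in a])
    m=np.zeros((1600,2560),np.uint8); cv2.fillConvexPoly(m,cv2.convexHull((proj(c,P)*4+2).astype(np.int32)),1); mm=cv2.moments(m,True)
    return np.array([mm['m10']/mm['m00'],mm['m01']/mm['m00']])/4-.5
def locate(c,mask,p,Rr,H,zb=0):
    ys,xs=np.nonzero(mask); t=np.array([xs.mean(),ys.mean()]); p=np.array(p[:2],float)
    for _ in range(6):
        d=unproj(c,t,zb+H*.7)-unproj(c,sil(c,p,Rr,H,zb),zb+H*.7); p=p+d[0,:2]
    return p
E
python3 - <<'E'
from h import *
np.set_printoptions(precision=4,suppress=True)
ims={}
for c in ('scene','side'):
    ims[c]=im=snap(c,c+'1')
    for n,Rr,H in [('broad_mid',.032,.018),('small1_mid',.027,.016),('vial1_mid',.012,.048)]:
        for d in models.masks_of(c,n):
            m=d['pixels']; ys,xs=np.nonzero(m); col=im[m].mean(0)
            if d['p']>.2 and len(xs)<3000 : print(c,n,round(d['p'],2),'px',xs.mean().round(1),ys.mean().round(1),len(xs),col.round(),locate(c,m,unproj(c,[xs.mean(),ys.mean()],H/2)[0],Rr,H))
a=cv2.resize(ims['scene'][120:300,150:430],None,fx=2.8,fy=2.8,interpolation=cv2.INTER_CUBIC)
cv2.imwrite('pics/cropA.png',a[:,:,::-1])
s=ims['side']
b=np.hstack([cv2.resize(s[260:350,335:425],(400,400),interpolation=cv2.INTER_CUBIC),cv2.resize(s[130:200,280:350],(400,400),interpolation=cv2.INTER_CUBIC)])
cv2.imwrite('pics/cropB.png',b[:,:,::-1])
E
```

```text
scene broad_mid 0.91 px 458.9 213.5 639 [153.  48.  50.] [0.4148 0.3234]
scene broad_mid 0.82 px 402.8 171.3 535 [148.  40.  41.] [0.336  0.1755]
scene broad_mid 0.63 px 395.2 211.6 617 [182. 170. 144.] [0.4571 0.1885]
scene small1_mid 0.87 px 293.1 225.1 461 [186. 176. 153.] [ 0.5674 -0.0138]
scene vial1_mid 0.68 px 378.4 193.6 241 [123. 130. 128.] [0.4327 0.1415]
side broad_mid 0.75 px 207.8 199.8 461 [200.  60.  58.] [0.3379 0.1717]
side broad_mid 0.73 px 259.2 189.0 317 [217. 213. 188.] [0.4643 0.1873]
side broad_mid 0.55 px 234.8 163.8 342 [194.  66.  65.] [0.4161 0.3178]
side small1_mid 0.79 px 320.9 236.2 385 [224. 219. 195.] [ 0.5701 -0.016 ]
side vial1_mid 0.64 px 248.5 197.6 162 [161. 158. 148.] [0.4328 0.1366]
side vial1_mid 0.61 px 258.9 189.2 326 [216. 212. 187.] [0.4615 0.1644]
```

View pics/cropA.png

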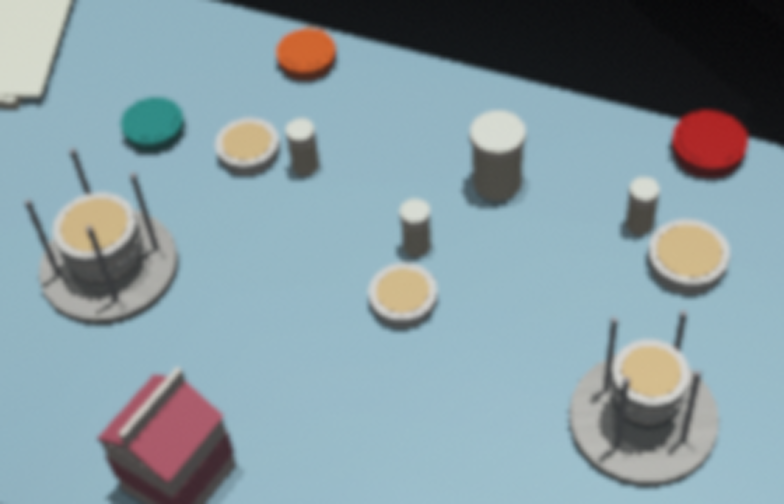

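View pics/cropB.png

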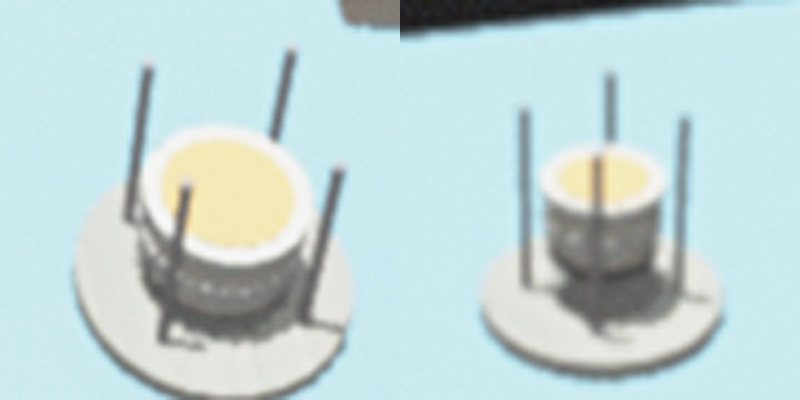

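Run:
```python
from h import *
np.set_printoptions(precision=4,suppress=True)
A=lambda l:np.c_[150+(np.array(l)[:,0]+.5)/2.8-.5,120+(np.array(l)[:,1]+.5)/2.8-.5]
B=lambda l:np.c_[335+(np.array(l)[:,0]+.5)/4.444-.5,260+(np.array(l)[:,1]+.5)/4.444-.5]
C=lambda l:np.c_[280+(np.array(l)[:,0]-400+.5)/5.714-.5,130+(np.array(l)[:,1]+.5)/5.714-.5]
def rods(c,uv,h):
    P=unproj(c,uv,h)[:,:2]; m=P.mean(0); d=P-m; an=np.arctan2(d[:,1],d[:,0])
    print(c,m,'rad',np.linalg.norm(d,axis=1),'yaw of axis',np.degrees(np.angle(np.exp(4j*an).mean())/4)+45); return m
for nm,tips in {'broad':[('scene',A([(74,152),(29,204),(135,177),(91,231)])),('side',B([(148,67),(291,50),(339,169),(186,185)]))],
 'small':[('scene',A([(613,322),(683,316),(697,377),(627,381)])),('side',C([(523,109),(611,73),(685,119),(597,158)]))]}.items():
    print(nm); ms=[rods(c,u,.105) for c,u in tips]; m=np.mean(ms,0)
    for c,u in (('scene',A([(96,224)]) if nm=='broad' else A([(651,371)])),('side',B([(227,194)]) if nm=='broad' else C([(604,178)]))):
        hs=np.arange(.03,.11,.001); e=np.linalg.norm(proj(c,np.c_[np.tile(m,(len(hs),1)),hs])-u,axis=1); print(c,'pile h',hs[e.argmin()],e.min())
# small2 and vials by colour-blob / network
for c,uv in (('scene',[238,172.]),('side',[294,313.])): print(c,'small2 rough',unproj(c,uv,.012))
for c,n in (('scene','small2_mid'),('side','small2_mid'),('side','vial2_mid'),('scene','vial3_mid')):
    print(n,[(round(d['p'],2),np.array(d['position'])) for d in models.find_in(c,n)])
for c,uv in (('scene',A([(301,130),(415,210),(644,189)])),('side',[[286,279.],[297,231.],[249,191.]])): print(c,'vial tops',unproj(c,uv,.048))
```

```text
broad
scene [ 0.6182 -0.2465] rad [0.0401 0.0398 0.0399 0.0403] yaw of axis 83.5516988757249
side [ 0.6179 -0.2541] rad [0.0389 0.0398 0.0394 0.0391] yaw of axis 83.90155760924438
scene pile h 0.060000000000000026 1.7024903656886856
side pile h 0.05600000000000002 1.2195540398717521
small
scene [0.6095 0.1948] rad [0.035  0.0342 0.035  0.033 ] yaw of axis 25.580905336598992
side [0.6077 0.1869] rad [0.0348 0.0354 0.0347 0.0356] yaw of axis 25.520203101862986
scene pile h 0.07300000000000004 1.9069332482186607
side pile h 0.07000000000000003 0.23113185386986296
scene small2 rough [[ 0.4698 -0.1948  0.012 ]]
side small2 rough [[ 0.4713 -0.2006  0.012 ]]
small2_mid [(0.82, array([ 0.4758, -0.2004,  0.0157])), (0.76, array([ 0.3636, -0.1931,  0.018 ])), (0.75, array([ 0.4822, -0.2852,  0.0143])), (0.3, array([ 0.7783, -0.0995,  0.0747]))]
small2_mid [(0.8, array([ 0.4671, -0.2875,  0.0148])), (0.71, array([ 0.4729, -0.2046,  0.0158])), (0.62, array([ 0.3527, -0.1976,  0.0158]))]
vial2_mid [(0.81, array([ 0.5088, -0.0319,  0.0354]))]
vial3_mid [(0.66, array([ 0.4747, -0.1426,  0.0357]))]
scene vial tops [[ 0.4649 -0.1425  0.048 ]
 [ 0.5117 -0.0228  0.048 ]
 [ 0.431   0.1418  0.048 ]]
side vial tops [[ 0.4676 -0.1511  0.048 ]
 [ 0.5143 -0.0294  0.048 ]
 [ 0.435   0.1323  0.048 ]]
```

The crop confirms the three cream dishes. The rod radii (39.7 mm and 34.7 mm) match the broad rack at about (0.618,-0.250) and the small rack at about (0.609,0.191). I'll hover over the broad dish with the finger axis clear of its vial.

```bash
cat >> h.py <<'E'
def plan(xyz,yaw):
    "yaw: world angle (deg, mod 180) of tool y, tool pointing down"
    s=r.get_state(); R0=R.from_quat(s['eef_rot']); best=None
    for a in (yaw,yaw+180):
        t=np.radians(a); y=np.array([np.cos(t),np.sin(t),0]); z=np.array([0,0,-1.]); R1=R.from_matrix(np.c_[np.cross(y,z),y,z])
        v=(R0.inv()*R1).as_rotvec()
        if best is None or abs(v[2])<abs(best[2]): best=v
    tr=R0.inv().apply(np.array(xyz)-s['tool_pos'])
    print('turn',best.round(3),'trans',tr.round(4),'| q7',s['q'][6].round(2),'clock',s['clock'],'F',np.round(s['contact_force'],2),'pos',s['tool_pos'].round(4))
E
python3 -c "
from h import *
plan([.46,.188,.13],-28)
k=cams.camera_params('wrist'); R0=R.from_quat(r.get_state()['eef_rot']); print(R0.inv().apply(R.from_quat(k['orientation']).apply([0,0,-1])),R0.inv().apply(k['eye']-r.get_state()['tool_pos']))"
```

```text
turn [ 0.     0.    -1.427] trans [-0.3694 -0.2926  0.0878] | q7 -0.22 clock 2.1 F [-0.24  0.5   0.88] pos [0.2112 0.5882 0.2178]
[-2.76439764e-01  1.32139739e-04  9.61031238e-01] [ 7.08445293e-02  2.93450606e-05 -1.65744521e-01]
```

Call:
jog_arm:
  turn:
    - [0,0,0.18]
    - [0,0,0.36]
    - [0,0,0.54]
    - [0,0,0.72]
    - [0,0,0.9]
    - [0,0,1.08]
    - [0,0,1.26]
    - [0,0,1.44]
    - [0,0,1.62]
    - [0,0,1.715]
    - [0,0,1.715]
    - [0,0,1.715]
  translation:
    - [-0.037,-0.029,0]
    - [-0.074,-0.058,0]
    - [-0.111,-0.088,0]
    - [-0.148,-0.117,0.01]
    - [-0.185,-0.146,0.02]
    - [-0.222,-0.175,0.04]
    - [-0.259,-0.205,0.06]
    - [-0.296,-0.234,0.08]
    - [-0.333,-0.263,0.0878]
    - [-0.3694,-0.2926,0.0878]
    - [-0.3694,-0.2926,0.0878]
    - [-0.3694,-0.2926,0.0878]
  grip: [0,0,0,0,0,0,0,0,0,0,0,0]
  force: 10

```text
clock: 3.6
tool_pos: [0.4597, 0.1889, 0.13]
eef_rot: [0.857, 0.515, 0.0, -0.001]
contact_force: [-0.2, -0.0, -0.1]
opening: 0.998
finger_force: 0.0
```

Run:
```python
from h import *
np.set_printoptions(precision=4,suppress=True)
im=snap('wrist','w1')
for n,Rr,H in (('broad_mid',.032,.018),('vial1_mid',.012,.048)):
    for d in models.masks_of('wrist',n):
        m=d['pixels']; ys,xs=np.nonzero(m); p0=unproj('wrist',[xs.mean(),ys.mean()],H/2)[0]
        print(n,round(d['p'],2),xs.mean(),ys.mean(),len(xs),im[m].mean(0).round(),locate('wrist',m,p0,Rr,H))
plan([.46,.188,.022],-28)
```

```text
broad_mid 0.96 313.5341974627689 190.94291230005516 3626 [102.  94.  73.] [0.4572 0.1869]
broad_mid 0.58 230.29187562688065 246.8184553660983 997 [141.   9.   6.] [0.3523 0.174 ]
vial1_mid 0.69 313.0330760749724 249.4002205071665 907 [104. 100.  89.] [0.4324 0.1408]
turn [-0.001 -0.001  0.003] trans [-0.0013  0.0016  0.108 ] | q7 -0.72 clock 3.75 F [-0.28  1.1   0.38] pos [0.4593 0.1897 0.13  ]
```

View pics/w1.png

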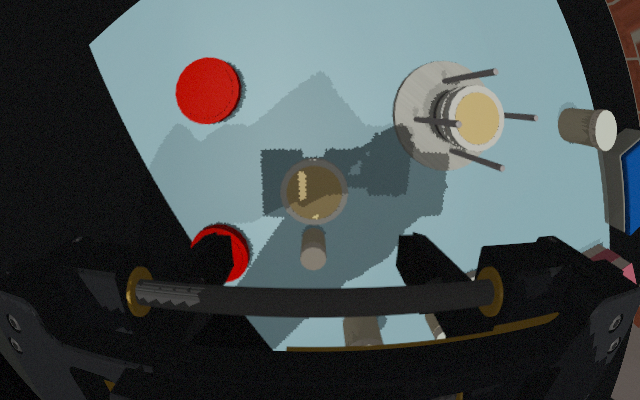

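Wrist view: the broad dish is at (313,191), its vial is beyond it at (313,249) off the finger axis, and the red look-alikes are clear. I descend and grip.

Call:
jog_arm:
  turn:
    - [0,0,0]
    - [0,0,0]
    - [0,0,0]
    - [0,0,0]
    - [0,0,0]
    - [0,0,0]
    - [0,0,0]
    - [0,0,0]
    - [0,0,0]
    - [0,0,0]
  translation:
    - [-0.003,-0.001,0.05]
    - [-0.003,-0.001,0.09]
    - [-0.003,-0.001,0.104]
    - [-0.003,-0.001,0.108]
    - [-0.003,-0.001,0.108]
    - [-0.003,-0.001,0.108]
    - [-0.003,-0.001,0.108]
    - [-0.003,-0.001,0.108]
    - [-0.003,-0.001,0.108]
    - [-0.003,-0.001,0.108]
  grip: [0,0,0,0,0.4,0.6,0.6,0.6,0.6,0.6]
  force: 10

```text
clock: 5.0
tool_pos: [0.4577, 0.1858, 0.022]
eef_rot: [0.857, 0.515, 0.0, -0.0]
contact_force: [0.2, 0.2, -0.2]
opening: 0.399
finger_force: 0.0
```

Run:
```python
from h import *
im=snap('wrist','w2'); print(r.get_state()['opening'],r.get_state()['finger_force'])
for d in models.masks_of('wrist','broad_mid'):
    m=d['pixels']; ys,xs=np.nonzero(m); print(round(d['p'],2),xs.mean(),ys.mean(),len(xs),im[m].mean(0).round(),locate('wrist',m,unproj('wrist',[xs.mean(),ys.mean()],.009)[0],.032,.018))
```

```text
0.40164227698544763 0.0
0.92 314.01804812834223 226.50601604278074 7480 [94. 86. 65.] [0.45854252 0.18731302]
0.91 153.44018567639256 76.86140583554376 7540 [167.  12.   5.] [0.41575412 0.31891574]
```

View pics/w2.png

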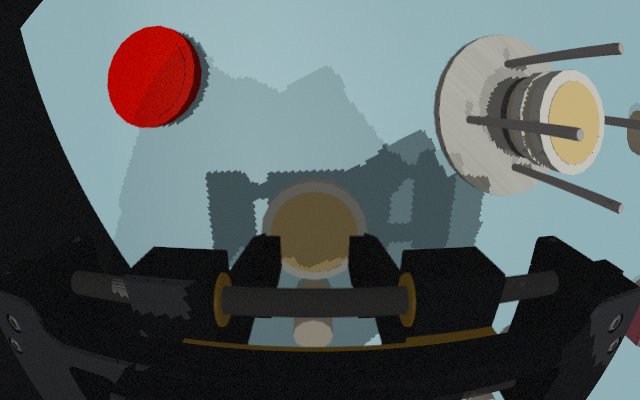

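Run:
```python
from h import *
s=r.get_state(); R0=R.from_quat(s['eef_rot']); print(s['tool_pos'],r.tips_ahead)
for x in (-.009,0,.009):
  for z in (.019,0,-.04): print(x,z,proj('wrist',s['tool_pos']+R0.apply([[x,-.0177,z],[x,.0177,z],[x,-.032,z],[x,.032,z]])).round().tolist())
for p in ([.4572,.1869],[.46,.18],[.4545,.182]):
    print(p,sil('wrist',p,.032,.018)); 
    a=np.linspace(0,2*np.pi,200); u=proj('wrist',np.c_[p[0]+.032*np.cos(a),p[1]+.032*np.sin(a),0*a+.018]); print(u.min(0),u.max(0))
k=cams.camera_params('wrist'); print(k['eye'])
```

```text
[0.45765294 0.18582684 0.0219754 ] 0.019
-0.009 0.019 [[287.0, 238.0], [341.0, 238.0], [265.0, 238.0], [363.0, 238.0]]
-0.009 0 [[284.0, 251.0], [344.0, 251.0], [260.0, 250.0], [368.0, 250.0]]
-0.009 -0.04 [[277.0, 287.0], [351.0, 287.0], [248.0, 286.0], [380.0, 286.0]]
0 0.019 [[286.0, 225.0], [342.0, 225.0], [264.0, 225.0], [364.0, 225.0]]
0 0 [[284.0, 237.0], [344.0, 237.0], [259.0, 236.0], [369.0, 236.0]]
0 -0.04 [[276.0, 270.0], [352.0, 270.0], [246.0, 269.0], [382.0, 269.0]]
0.009 0.019 [[286.0, 212.0], [342.0, 212.0], [264.0, 212.0], [364.0, 212.0]]
0.009 0 [[283.0, 222.0], [345.0, 222.0], [259.0, 222.0], [369.0, 222.0]]
0.009 -0.04 [[275.0, 253.0], [353.0, 253.0], [244.0, 252.0], [384.0, 252.0]]
[0.4572, 0.1869] [312.41309437 228.02457395]
[258.87337503 180.15254765] [366.12154297 279.44086365]
[0.46, 0.18] [321.58928979 235.06728584]
[268.7141955  188.39880228] [374.95413579 285.73959291]
[0.4545, 0.182] [312.26003428 236.26923559]
[259.3116086  189.79620226] [365.44672148 286.82296969]
[0.49105048 0.24841108 0.18773613]
```

Fingers closed to 35 mm without touching the dish, though the projection says it is centred under the TCP. The fingertips seem to be higher than stated. One composite to check.

Run:
```python
from h import *
g=lambda a:(255*(a/255.)**.45).astype(np.uint8)
s=cams.snapshot('side'); w2=cv2.imread('pics/w2.png')[:,:,::-1]; w1=cv2.imread('pics/w1.png')[:,:,::-1]
S=r.get_state(); R0=R.from_quat(S['eef_rot'])
print('side proj tips/TCP',proj('side',S['tool_pos']+R0.apply([[0,0,.019],[0,0,0],[0,-.0177,.019],[0,.0177,.019],[0,.0177,-.02],[0,0,-.045]])).round(1).tolist())
f=lambda a:cv2.resize(g(a),(400,300),interpolation=cv2.INTER_CUBIC)
top=np.hstack([f(w1[170:320,200:440][:, :]),f(w2[160:310,210:410])])
b=cv2.resize(g(s[120:220,180:340]),(800-320,300),interpolation=cv2.INTER_CUBIC)
sc=cams.snapshot('scene'); c=cv2.resize(g(sc[150:250,345:452]),(320,300),interpolation=cv2.INTER_CUBIC)
cv2.imwrite('pics/comp.png',np.vstack([top,np.hstack([b,c])])[:,:,::-1])
```

```text
side proj tips/TCP [[257.0, 191.8], [256.5, 185.7], [250.4, 190.8], [263.7, 192.9], [262.7, 180.1], [255.0, 170.6]]
```

View pics/comp.png

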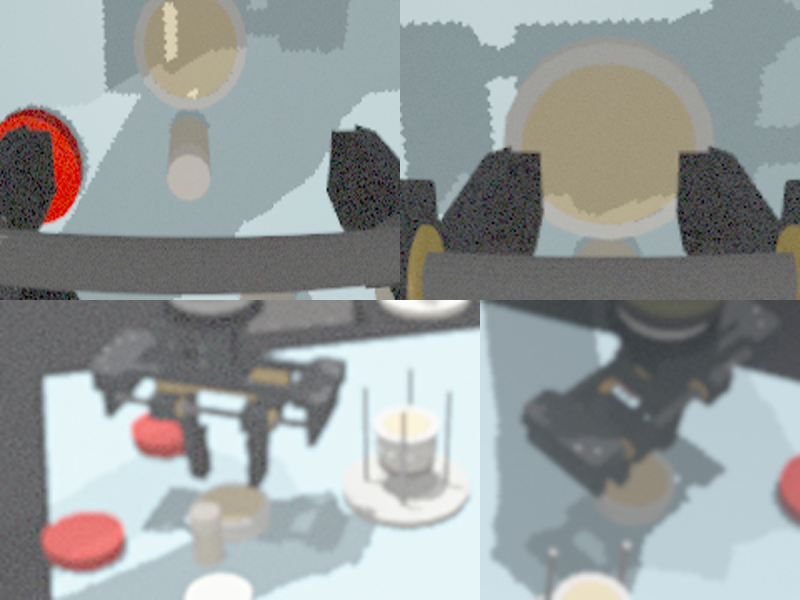

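The composite shows it: fingertips at side px (247,179)/(266,183) and wrist px (280,235)/(349,235). That puts them about 16 mm behind the reported TCP rather than 19 mm ahead, at z≈0.038. The whole gripper sits about 35 mm higher than reported, so I open and go about 32 mm lower, watching the force.

Call:
jog_arm:
  turn:
    - [0,0,0]
    - [0,0,0]
    - [0,0,0]
    - [0,0,0]
    - [0,0,0]
    - [0,0,0]
    - [0,0,0]
    - [0,0,0]
  translation:
    - [0,0,0]
    - [0,0,0]
    - [0,0,0]
    - [0,0,0.008]
    - [0,0,0.016]
    - [0,0,0.022]
    - [0,0,0.024]
    - [0,0,0.024]
  grip: [0,0,0,0,0,0,0,0]

```text
clock: 6.2
tool_pos: [0.4576, 0.1858, -0.0022]
eef_rot: [0.857, 0.515, -0.0, -0.0]
contact_force: [0.4, -0.4, 0.2]
opening: 1.0
finger_force: 0.0
```

Call:
jog_arm:
  turn:
    - [0,0,0]
    - [0,0,0]
    - [0,0,0]
    - [0,0,0]
  translation:
    - [0,0,0.002]
    - [0,0,0.004]
    - [0,0,0.006]
    - [0,0,0.006]
  grip: [0,0,0,0]

```text
clock: 6.7
tool_pos: [0.4576, 0.1858, -0.0081]
eef_rot: [0.857, 0.515, -0.0, -0.0]
contact_force: [0.1, -0.0, 0.1]
opening: 1.001
finger_force: 0.0
```

Call:
jog_arm:
  turn:
    - [0,0,0]
    - [0,0,0]
    - [0,0,0]
    - [0,0,0]
    - [0,0,0]
    - [0,0,0]
  translation:
    - [0,0,0.002]
    - [0,0,0.002]
    - [0,0,0.002]
    - [0,0,0.002]
    - [0,0,0.002]
    - [0,0,0.002]
  grip: [0,0.35,0.35,0.35,0.35,0.35]
  force: 10

```text
clock: 7.45
tool_pos: [0.4577, 0.1859, -0.01]
eef_rot: [0.857, 0.515, 0.0, -0.0]
contact_force: [0.0, -1.0, 0.1]
opening: 0.718
finger_force: 10.0
```

Run:
```python
from h import *
print(r.get_state()['opening'],r.get_state()['finger_force'])
plan([.4577,.1858,.13],-28); plan([.618,-.25,.13],-6.3)
```

```text
0.7180082285659963 9.999968558549881
turn [-0. -0. -0.] trans [-0.    0.   -0.14] | q7 -0.68 clock 7.45 F [ 0.04 -1.    0.06] pos [ 0.4577  0.1859 -0.01  ]
turn [-0.    -0.    -0.379] trans [-0.3095  0.3462 -0.14  ] | q7 -0.68 clock 7.45 F [ 0.04 -1.    0.06] pos [ 0.4577  0.1859 -0.01  ]
```

Call:
jog_arm:
  turn:
    - [0,0,0]
    - [0,0,0]
    - [0,0,0]
    - [0,0,-0.09]
    - [0,0,-0.18]
    - [0,0,-0.27]
    - [0,0,-0.379]
    - [0,0,-0.379]
    - [0,0,-0.379]
    - [0,0,-0.379]
    - [0,0,-0.379]
    - [0,0,-0.379]
    - [0,0,-0.379]
  translation:
    - [0,0,-0.03]
    - [0,0,-0.08]
    - [0,0,-0.125]
    - [-0.035,0.034,-0.14]
    - [-0.075,0.073,-0.14]
    - [-0.115,0.112,-0.14]
    - [-0.155,0.151,-0.14]
    - [-0.195,0.19,-0.14]
    - [-0.235,0.229,-0.14]
    - [-0.275,0.268,-0.14]
    - [-0.315,0.307,-0.14]
    - [-0.375,0.372,-0.14]
    - [-0.375,0.372,-0.14]
  grip: [0.35,0.35,0.35,0.35,0.35,0.35,0.35,0.35,0.35,0.35,0.35,0.35,0.35]

```text
clock: 9.07
tool_pos: [0.6091, -0.3254, 0.1297]
eef_rot: [0.747, 0.665, -0.001, 0.001]
contact_force: [0.2, 0.3, 0.4]
opening: 0.72
finger_force: 10.0
```

Run:
```python
from h import *
S=r.get_state(); print(S['opening'],S['finger_force'],S['qd'].round(3)); 
plan([.618,-.25,.13],-6.3)
im=snap('wrist','w3'); print(proj('wrist',[[.618,-.25,.105],[.618,-.25,.01],[.618,-.25,.058]]).round(1))
for n in ('rack_broad_rods','rack_broad_axis'): print([(round(d['p'],2),np.array(d['position']).round(4)) for d in models.place_of('wrist',n)])
```

```text
0.7203897706457293 10.000188052654266 [ 0.192  0.186 -0.063 -0.481 -0.004  0.335  0.216]
turn [ 0.     0.003 -0.005] trans [ 0.076   0.0002 -0.0006] | q7 0.26 clock 9.075 F [0.2  0.3  0.38] pos [ 0.6091 -0.3254  0.1297]
[[312.8  99. ]
 [313.1 102.6]
 [312.9 101.1]]
[(0.94, array([ 0.6207, -0.2488,  0.0986]))]
[(0.16, array([ 0.6229, -0.2473,  0.1024]))]
```

View pics/w3.png

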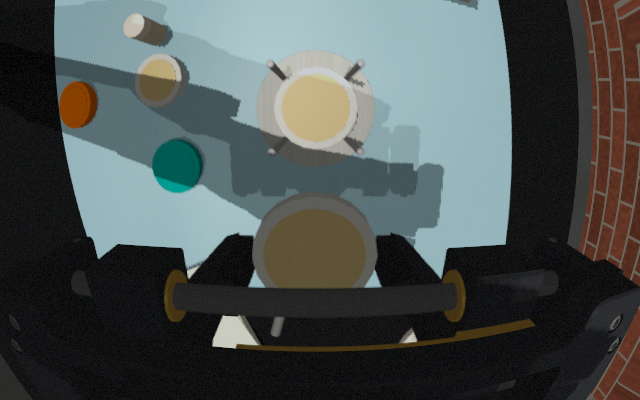

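The wrist view shows rod tips at about (271,66), (362,65), (272,152) and (360,151). The held dish is level at (315,245) and the rack is aligned. I'll retake with the arm settled and compute.

Run:
```python
from h import *
np.set_printoptions(precision=4,suppress=True)
old=cv2.imread('pics/w3.png',0); 
im=snap('wrist','w4'); g=cv2.cvtColor(im,cv2.COLOR_RGB2GRAY)
sh,_=cv2.phaseCorrelate(np.float32(old[40:175,240:390]),np.float32(g[40:175,240:390])); print('shift',sh)
tips=np.array([[271,66],[362,65],[272,152],[360,151.]])+sh
P=unproj('wrist',tips,.105)[:,:2]; m=P.mean(0); d=P-m; print(m,np.linalg.norm(d,axis=1)); an=np.arctan2(d[:,1],d[:,0]); print('yaw',np.degrees(np.angle(np.exp(4j*an).mean())/4)+45)
S=r.get_state(); print(S['qd'].round(3))
# pile top from yellow/white ring: ellipse center & size
cir=np.array([[274,108],[358,108],[316,66],[316,152.]])+sh
for h in (.05,.055,.06,.065): Q=unproj('wrist',cir,h)[:,:2]; print(h,np.linalg.norm(Q[0]-Q[1]),np.linalg.norm(Q[2]-Q[3]),Q.mean(0))
# held dish centre in tool frame
R0=R.from_quat(S['eef_rot'])
dc=unproj('wrist',np.array([[253,250],[377,250.]]),S['tool_pos'][2]+.028)
print('held edges tool frame',R0.inv().apply(dc-S['tool_pos']))
dt=unproj('wrist',np.array([[315,194.]]),S['tool_pos'][2]+.028); print('held top edge',R0.inv().apply(dt-S['tool_pos']))
plan([*m,.13],-6.3)
```

```text
shift (0.4934404890758799, 4.506670401407398)
[ 0.6187 -0.2492] [0.0381 0.0388 0.0386 0.038 ]
yaw 83.94553870652462
[-0.027 -0.011 -0.023  0.022 -0.004  0.001  0.001]
0.05 0.06605698663399813 0.06853379157218 [ 0.6188 -0.2495]
0.055 0.06471003874669233 0.06713633991004656 [ 0.6188 -0.2495]
0.06 0.06336309085938653 0.0657388882479131 [ 0.6187 -0.2495]
0.065 0.06201614297208063 0.06434143658577969 [ 0.6187 -0.2495]
held edges tool frame [[ 0.0044 -0.0304 -0.0279]
 [ 0.0044  0.0314 -0.028 ]]
held top edge [[ 0.0333  0.0005 -0.0279]]
turn [-0.001 -0.002 -0.   ] trans [ 0.0703  0.0016 -0.0005] | q7 0.26 clock 9.275 F [ 1.3  -0.03 -0.45] pos [ 0.6093 -0.3189  0.1294]
```

Call:
jog_arm:
  turn:
    - [0,0,0]
    - [0,0,0]
    - [0,0,0]
    - [0,0,0]
    - [0,0,0]
    - [0,0,0]
    - [0,0,0]
  translation:
    - [0.03,0,0]
    - [0.06,0.001,0]
    - [0.069,0.001,0]
    - [0.069,0.001,0]
    - [0.069,0.001,0.01]
    - [0.069,0.001,0.02]
    - [0.069,0.001,0.02]
  grip: [0.35,0.35,0.35,0.35,0.35,0.35,0.35]

```text
clock: 10.15
tool_pos: [0.6172, -0.252, 0.1083]
eef_rot: [0.745, 0.667, -0.001, -0.001]
contact_force: [-0.5, 0.8, -0.4]
opening: 0.721
finger_force: 10.0
```

Run:
```python
from h import *
plan([.6187,-.2505,.060],-6.2)
```

```text
turn [-0.003 -0.    -0.003] trans [0.0016 0.0015 0.0483] | q7 0.16 clock 10.15 F [-0.55  0.82 -0.43] pos [ 0.6172 -0.252   0.1083]
```

Call:
jog_arm:
  turn:
    - [0,0,0]
    - [0,0,0]
    - [0,0,0]
    - [0,0,0]
    - [0,0,0]
    - [0,0,0]
  translation:
    - [0.001,0.001,0.015]
    - [0.001,0.001,0.03]
    - [0.001,0.001,0.043]
    - [0.001,0.001,0.05]
    - [0.001,0.001,0.052]
    - [0.001,0.001,0.052]
  grip: [0.35,0.35,0.35,0.35,0.35,0.35]

```text
clock: 10.9
tool_pos: [0.6199, -0.2506, 0.0582]
eef_rot: [0.745, 0.667, 0.0, 0.0]
contact_force: [0.5, 0.4, -1.8]
opening: 0.72
finger_force: 10.0
```

Call:
jog_arm:
  turn:
    - [0,0,0]
    - [0,0,0]
    - [0,0,0]
  translation:
    - [0,0,0.001]
    - [0,0,0.002]
    - [0,0,0.002]
  grip: [0.35,0.35,0.35]

```text
clock: 11.28
tool_pos: [0.6197, -0.2506, 0.0561]
eef_rot: [0.745, 0.667, 0.0, 0.0]
contact_force: [0.3, -0.2, 0.1]
opening: 0.719
finger_force: 10.0
```

Call:
jog_arm:
  turn:
    - [0,0,0]
    - [0,0,0]
    - [0,0,0]
  translation:
    - [0,-0.001,0.001]
    - [0,-0.001,0.002]
    - [0,-0.001,0.002]
  grip: [0.35,0.35,0.35]

```text
clock: 11.65
tool_pos: [0.6185, -0.2505, 0.0539]
eef_rot: [0.745, 0.667, -0.0, -0.0]
contact_force: [-0.4, 0.1, 0.1]
opening: 0.719
finger_force: 10.0
```

Call:
jog_arm:
  turn:
    - [0,0,0]
    - [0,0,0]
    - [0,0,0]
  translation:
    - [0,0,0.001]
    - [0,0,0.002]
    - [0,0,0.002]
  grip: [0.35,0.35,0.35]

```text
clock: 12.02
tool_pos: [0.6186, -0.2505, 0.0519]
eef_rot: [0.745, 0.667, -0.0, -0.0]
contact_force: [0.2, -0.3, -0.5]
opening: 0.719
finger_force: 10.0
```

```bash
cat >> h.py <<'E'
def forces(n=5):
    F=[]
    for _ in range(n): cams.snapshot('side'); F.append(r.get_state()['contact_force'])
    F=np.array(F); s=r.get_state(); print('F mean',F.mean(0).round(2),'std',F.std(0).round(2),'pos',s['tool_pos'].round(4),'t',s['clock'],'open',s['opening'],s['finger_force'])
E
python3 -c "
from h import *
forces()"
```

```text
F mean [-0.13  0.32 -0.99] std [0.51 0.65 0.45] pos [ 0.6187 -0.2505  0.052 ] t 12.275 open 0.7195524214665749 10.000064224004745
```

Call:
jog_arm:
  turn:
    - [0,0,0]
    - [0,0,0]
    - [0,0,0]
  translation:
    - [0,0,0.001]
    - [0,0,0.002]
    - [0,0,0.002]
  grip: [0.35,0.35,0.35]

```text
clock: 12.65
tool_pos: [0.6186, -0.2505, 0.0499]
eef_rot: [0.745, 0.667, -0.0, -0.0]
contact_force: [0.0, 0.5, -0.7]
opening: 0.724
finger_force: 10.0
```

```bash
python3 -c "
from h import *
forces(4)"
```

```text
F mean [-0.07 -0.54 -0.48] std [0.43 0.29 0.27] pos [ 0.6187 -0.2505  0.05  ] t 12.85 open 0.7154452296715029 9.999905973672867
```

Call:
jog_arm:
  turn:
    - [0,0,0]
    - [0,0,0]
    - [0,0,0]
  translation:
    - [0,0,0.001]
    - [0,0,0.002]
    - [0,0,0.002]
  grip: [0.35,0.35,0.35]

```text
clock: 13.22
tool_pos: [0.6188, -0.2505, 0.0481]
eef_rot: [0.745, 0.667, 0.0, 0.0]
contact_force: [-0.0, 0.2, 1.4]
opening: 0.719
finger_force: 10.0
```

```bash
python3 -c "
from h import *
forces(4)"
```

```text
F mean [-0.29 -0.    1.2 ] std [0.58 0.63 0.62] pos [ 0.6188 -0.2505  0.0481] t 13.425 open 0.722322394002323 10.000143349170685
```

Contact felt (+1.8 N step at the height I expected). I release and retreat upward.

Call:
jog_arm:
  turn:
    - [0,0,0]
    - [0,0,0]
    - [0,0,0]
    - [0,0,0]
    - [0,0,0]
    - [0,0,0]
    - [0,0,0]
    - [0,0,0]
  translation:
    - [0,0,0]
    - [0,0,0]
    - [0,0,0]
    - [0,0,0]
    - [0,0,-0.01]
    - [0,0,-0.03]
    - [0,0,-0.06]
    - [0,0,-0.082]
  grip: [0.05,0.05,0.05,0.05,0.05,0.05,0.05,0.05]

```text
clock: 14.42
tool_pos: [0.6196, -0.2509, 0.133]
eef_rot: [0.745, 0.667, 0.001, 0.001]
contact_force: [-0.1, 0.0, 0.4]
opening: 0.951
finger_force: 0.0
```

```bash
python3 -c "
from h import *
plan([.569,-.015,.13],-79)"
```

```text
turn [ 3.000e-03 -1.000e-03  1.269e+00] trans [ 0.2289 -0.0762  0.0027] | q7 0.16 clock 14.425 F [-0.14  0.01  0.44] pos [ 0.6196 -0.2509  0.133 ]
```

Call:
jog_arm:
  turn:
    - [0,0,0.18]
    - [0,0,0.36]
    - [0,0,0.54]
    - [0,0,0.72]
    - [0,0,0.9]
    - [0,0,1.08]
    - [0,0,1.269]
    - [0,0,1.269]
    - [0,0,1.269]
  translation:
    - [0.032,-0.011,0]
    - [0.065,-0.022,0]
    - [0.098,-0.033,0]
    - [0.131,-0.044,0]
    - [0.164,-0.055,0]
    - [0.197,-0.066,0]
    - [0.2289,-0.0762,0.002]
    - [0.2289,-0.0762,0.002]
    - [0.2289,-0.0762,0.002]
  grip: [0,0,0,0,0,0,0,0,0]

```text
clock: 15.55
tool_pos: [0.5688, -0.0156, 0.1291]
eef_rot: [0.995, 0.096, 0.001, 0.0]
contact_force: [0.3, -0.3, 0.9]
opening: 0.999
finger_force: 0.0
```

```bash
cat > look.py <<'E'
from h import *
import sys
np.set_printoptions(precision=4,suppress=True)
x,y,yaw=map(float,sys.argv[1:4]); im=snap('wrist',sys.argv[4])
for n,Rr,H in (('small1_mid',.027,.016),('vial1_mid',.012,.048)):
    for d in models.masks_of('wrist',n):
        m=d['pixels']; ys,xs=np.nonzero(m)
        if d['p']>.3: print(n,round(d['p'],2),xs.mean().round(),ys.mean().round(),len(xs),im[m].mean(0).round(),locate('wrist',m,unproj('wrist',[xs.mean(),ys.mean()],H/2)[0],Rr,H))
plan([x,y,-.01],yaw); print(r.get_state()['qd'].round(3))
E
python3 look.py .569 -.015 -79 w5
```

```text
small1_mid 0.76 314.0 188.0 2483 [85. 78. 61.] [ 0.5689 -0.0165]
vial1_mid 0.7 160.0 271.0 179 [64. 62. 53.] [0.4516 0.1307]
vial1_mid 0.5 122.0 116.0 8369 [121. 118. 106.] [0.6094 0.1817]
turn [ 0.001 -0.001 -0.002] trans [ 0.0006 -0.0014  0.1386] | q7 -1.04 clock 15.7 F [-0.85  0.25  0.7 ] pos [ 0.5685 -0.0164  0.1286]
[-0.     0.004 -0.003  0.003 -0.004 -0.001 -0.004]
```

Call:
jog_arm:
  turn:
    - [0,0,0]
    - [0,0,0]
    - [0,0,0]
    - [0,0,0]
    - [0,0,0]
    - [0,0,0]
    - [0,0,0]
    - [0,0,0]
    - [0,0,0]
    - [0,0,0]
  translation:
    - [0,0,0.05]
    - [0,0,0.1]
    - [0,0,0.125]
    - [0,0,0.134]
    - [0,0,0.1386]
    - [0,0,0.1386]
    - [0,0,0.1386]
    - [0,0,0.1386]
    - [0,0,0.1386]
    - [0,0,0.1386]
  grip: [0,0,0,0,0,0.45,0.45,0.45,0.45,0.45]
  force: 10

```text
clock: 16.95
tool_pos: [0.5684, -0.0145, -0.0102]
eef_rot: [0.995, 0.096, 0.0, -0.0]
contact_force: [-0.0, 0.8, 4.0]
opening: 0.609
finger_force: 10.0
```

```bash
python3 -c "
from h import *
y=np.radians(-64.5); x=np.array([-np.sin(y),np.cos(y)]); print(x)
t=np.array([.6085,.191])-.07*x; print(t); plan([*t,.13],-64.5)"
```

```text
[0.90258528 0.4305111 ]
[0.54531903 0.16086422]
turn [ 0.    -0.001 -0.253] trans [ 0.0109 -0.1766 -0.1402] | q7 -0.96 clock 16.95 F [-0.02  0.82  4.04] pos [ 0.5684 -0.0145 -0.0102]
```

Call:
jog_arm:
  turn:
    - [0,0,0]
    - [0,0,0]
    - [0,0,0]
    - [0,0,-0.126]
    - [0,0,-0.253]
    - [0,0,-0.253]
    - [0,0,-0.253]
    - [0,0,-0.253]
    - [0,0,-0.253]
    - [0,0,-0.253]
  translation:
    - [0,0,-0.03]
    - [0,0,-0.08]
    - [0,0,-0.125]
    - [0.003,-0.05,-0.14]
    - [0.006,-0.1,-0.14]
    - [0.009,-0.145,-0.14]
    - [0.011,-0.177,-0.14]
    - [0.011,-0.177,-0.14]
    - [0.011,-0.177,-0.14]
    - [0.011,-0.177,-0.14]
  grip: [0.45,0.45,0.45,0.45,0.45,0.45,0.45,0.45,0.45,0.45]

```text
clock: 18.2
tool_pos: [0.5454, 0.1592, 0.1295]
eef_rot: [0.976, 0.219, -0.0, 0.001]
contact_force: [-0.2, -0.3, -0.5]
opening: 0.606
finger_force: 10.0
```

Run:
```python
from h import *
forces(3)
plan([.6085,.191,.13],-64.5)
im=snap('wrist','w6'); print(proj('wrist',[[.6085,.191,.105]]).round(1),r.get_state()['qd'].round(3))
g=(255*(im/255.)**.6).astype(np.uint8)[20:300,180:450]; cv2.imwrite('pics/w6c.png',cv2.resize(g,None,fx=2,fy=2,interpolation=cv2.INTER_CUBIC)[:,:,::-1])
```

```text
F mean [-0.79  0.03 -0.56] std [0.15 0.33 0.35] pos [0.5453 0.16   0.1295] t 18.35 open 0.6106241419851492 9.999939948320389
turn [ 0.     0.    -0.002] trans [ 0.0704 -0.0009 -0.0005] | q7 -1.12 clock 18.35 F [-0.84  0.38 -0.95] pos [0.5453 0.16   0.1295]
[[313.2 112.8]] [-0.006 -0.    -0.005 -0.001  0.001  0.    -0.001]
```

View pics/w6c.png

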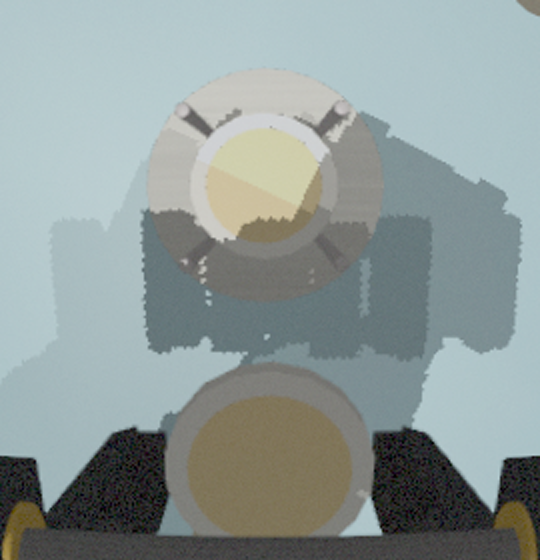

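The view shows rod tips at crop (182,110), (342,107), (186,262) and (340,262), the pile lid centred at (264,185), and the held dish level at (270,465).

Run:
```python
from h import *
np.set_printoptions(precision=4,suppress=True)
f=lambda l:np.c_[180+np.array(l)[:,0]/2-.25,20+np.array(l)[:,1]/2-.25]
P=unproj('wrist',f([(182,110),(342,107),(186,262),(340,262)]),.105)[:,:2]; m=P.mean(0); d=P-m; an=np.arctan2(d[:,1],d[:,0])
print('tips',m,np.linalg.norm(d,axis=1),np.degrees(np.angle(np.exp(4j*an).mean())/4)+45)
Q=unproj('wrist',f([(147,185),(383,185),(265,68),(265,302)]),.01)[:,:2]; print('foot',Q.mean(0),np.linalg.norm(Q[0]-Q[1]),np.linalg.norm(Q[2]-Q[3]))
for h in (.06,.065,.07,.075): Q=unproj('wrist',f([(190,185),(338,185),(264,112),(264,258)]),h)[:,:2]; print('pile',h,Q.mean(0),np.linalg.norm(Q[0]-Q[1]),np.linalg.norm(Q[2]-Q[3]))
S=r.get_state(); R0=R.from_quat(S['eef_rot'])
D=unproj('wrist',f([(166,463),(374,463),(270,363)]),S['tool_pos'][2]+.026); print('held',R0.inv().apply(D-S['tool_pos']))
plan([*m,.13],-64.5)
```

```text
tips [0.6084 0.1925] [0.0338 0.0342 0.0336 0.0338] 25.79891891054277
foot [0.6086 0.1924] 0.10854996238695536 0.10904684298590712
pile 0.06 [0.6083 0.1923] 0.05574257584395084 0.055699665810282
pile 0.065 [0.6084 0.1923] 0.054557619383950755 0.05451562151698434
pile 0.07 [0.6084 0.1922] 0.05337266292395064 0.053331577223686685
pile 0.075 [0.6084 0.1922] 0.0521877064639505 0.05214753293038904
held [[ 0.0031 -0.0259 -0.026 ]
 [ 0.0031  0.0265 -0.026 ]
 [ 0.0294  0.0002 -0.026 ]]
turn [ 0.    -0.    -0.002] trans [ 0.0708 -0.002  -0.0005] | q7 -1.12 clock 18.4 F [ 0.64 -0.61 -1.49] pos [0.5453 0.1603 0.1295]
```

Call:
jog_arm:
  turn:
    - [0,0,0]
    - [0,0,0]
    - [0,0,0]
    - [0,0,0]
    - [0,0,0]
    - [0,0,0]
    - [0,0,0]
    - [0,0,0]
    - [0,0,0]
    - [0,0,0]
    - [0,0,0]
  translation:
    - [0.03,-0.001,0]
    - [0.06,-0.002,0]
    - [0.069,-0.002,0]
    - [0.069,-0.002,0]
    - [0.069,-0.002,0]
    - [0.069,-0.002,0.015]
    - [0.069,-0.002,0.03]
    - [0.069,-0.002,0.045]
    - [0.069,-0.002,0.055]
    - [0.069,-0.002,0.059]
    - [0.069,-0.002,0.059]
  grip: [0.45,0.45,0.45,0.45,0.45,0.45,0.45,0.45,0.45,0.45,0.45]

```text
clock: 19.77
tool_pos: [0.6065, 0.1927, 0.0702]
eef_rot: [0.975, 0.221, -0.0, 0.0]
contact_force: [0.2, -0.9, 1.0]
opening: 0.605
finger_force: 10.0
```

```bash
python3 -c "
from h import *
forces(4); plan([.6065,.1915,.06],-64.5)"
```

```text
F mean [-0.34  0.2  -0.03] std [0.53 0.31 0.46] pos [0.6069 0.1929 0.071 ] t 19.975 open 0.6076951052160298 10.000003427267075
turn [ 0.    -0.001 -0.   ] trans [-0.001  0.001  0.011] | q7 -1.14 clock 19.975 F [ 0.33  0.55 -0.42] pos [0.6069 0.1929 0.071 ]
```

Call:
jog_arm:
  turn:
    - [0,0,0]
    - [0,0,0]
    - [0,0,0]
    - [0,0,0]
  translation:
    - [0,0.001,0.002]
    - [0,0.001,0.004]
    - [0,0.001,0.005]
    - [0,0.001,0.005]
  grip: [0.45,0.45,0.45,0.45]

```text
clock: 20.48
tool_pos: [0.6068, 0.1918, 0.0653]
eef_rot: [0.975, 0.221, -0.0, -0.0]
contact_force: [0.3, 0.1, 0.7]
opening: 0.61
finger_force: 10.0
```

```bash
python3 -c "
from h import *
forces(4)"
```

```text
F mean [-0.19 -0.19 -0.47] std [0.49 0.67 0.28] pos [0.607  0.1919 0.0655] t 20.675 open 0.6065135812431774 9.99997079372406
```

Call:
jog_arm:
  turn:
    - [0,0,0]
    - [0,0,0]
    - [0,0,0]
  translation:
    - [0,0,0.001]
    - [0,0,0.002]
    - [0,0,0.002]
  grip: [0.45,0.45,0.45]

```text
clock: 21.05
tool_pos: [0.6068, 0.1918, 0.0633]
eef_rot: [0.975, 0.221, -0.0, -0.0]
contact_force: [-1.0, -0.3, -0.5]
opening: 0.608
finger_force: 10.0
```

```bash
python3 -c "
from h import *
forces(4)"
```

```text
F mean [ 0.39 -0.09 -0.54] std [0.5  0.5  0.68] pos [0.607  0.1919 0.0634] t 21.25 open 0.6048194194712094 9.999955594539642
```

Call:
jog_arm:
  turn:
    - [0,0,0]
    - [0,0,0]
    - [0,0,0]
  translation:
    - [0,0,0.001]
    - [0,0,0.002]
    - [0,0,0.002]
  grip: [0.45,0.45,0.45]

```text
clock: 21.62
tool_pos: [0.6069, 0.1918, 0.0613]
eef_rot: [0.975, 0.221, -0.0, -0.0]
contact_force: [0.1, -0.5, 0.0]
opening: 0.605
finger_force: 10.0
```

```bash
python3 -c "
from h import *
forces(4)"
```

```text
F mean [-0.13 -0.31 -0.52] std [0.27 0.24 0.19] pos [0.6069 0.1919 0.0614] t 21.825 open 0.6018772935756417 9.999953359365463
```

Call:
jog_arm:
  turn:
    - [0,0,0]
    - [0,0,0]
    - [0,0,0]
  translation:
    - [0,0,0.001]
    - [0,0,0.002]
    - [0,0,0.002]
  grip: [0.45,0.45,0.45]

```text
clock: 22.2
tool_pos: [0.6071, 0.1919, 0.0595]
eef_rot: [0.975, 0.221, 0.0, -0.0]
contact_force: [0.0, -0.4, 0.6]
opening: 0.606
finger_force: 10.0
```

```bash
python3 -c "
from h import *
forces(4)"
```

```text
F mean [ 0.03 -0.67  0.66] std [0.41 0.39 0.26] pos [0.6071 0.1919 0.0595] t 22.4 open 0.6047856706788204 10.000152736902237
```

Contact felt. I release and go up.

Call:
jog_arm:
  turn:
    - [0,0,0]
    - [0,0,0]
    - [0,0,0]
    - [0,0,0]
    - [0,0,0]
    - [0,0,0]
    - [0,0,0]
    - [0,0,0]
  translation:
    - [0,0,0]
    - [0,0,0]
    - [0,0,0]
    - [0,0,0]
    - [0,0,-0.01]
    - [0,0,-0.03]
    - [0,0,-0.06]
    - [0,0,-0.08]
  grip: [0.15,0.15,0.15,0.15,0.15,0.15,0.15,0.15]

```text
clock: 23.4
tool_pos: [0.608, 0.1919, 0.1424]
eef_rot: [0.975, 0.22, 0.002, -0.0]
contact_force: [-0.9, -0.3, -0.2]
opening: 0.847
finger_force: 0.0
```

```bash
python3 -c "
from h import *
plan([.472,-.2,.13],6)"
```

```text
turn [ 0.002 -0.002 -1.231] trans [-0.2914  0.2953  0.0117] | q7 -1.17 clock 23.4 F [-0.87 -0.32 -0.23] pos [0.608  0.1919 0.1424]
```

Call:
jog_arm:
  turn:
    - [0,0,-0.1]
    - [0,0,-0.24]
    - [0,0,-0.38]
    - [0,0,-0.52]
    - [0,0,-0.66]
    - [0,0,-0.8]
    - [0,0,-0.94]
    - [0,0,-1.08]
    - [0,0,-1.231]
    - [0,0,-1.231]
    - [0,0,-1.231]
  translation:
    - [-0.02,0.02,0]
    - [-0.055,0.055,0]
    - [-0.09,0.09,0]
    - [-0.125,0.126,0]
    - [-0.16,0.162,0]
    - [-0.195,0.198,0]
    - [-0.23,0.234,0]
    - [-0.265,0.268,0.01]
    - [-0.2914,0.2953,0.01]
    - [-0.2914,0.2953,0.01]
    - [-0.2914,0.2953,0.01]
  grip: [0,0,0,0,0,0,0,0,0,0,0]

```text
clock: 24.78
tool_pos: [0.4718, -0.1998, 0.1303]
eef_rot: [0.669, 0.743, 0.0, 0.001]
contact_force: [-0.1, -0.1, 1.2]
opening: 1.0
finger_force: 0.0
```

```bash
python3 look.py .472 -.2 6 w7
```

```text
turn [ 0.001 -0.     0.002] trans [-0.0014 -0.0002  0.1398] | q7 0.27 clock 24.925 F [-0.46 -0.02 -0.63] pos [ 0.4719 -0.1986  0.1298]
[ 0.001  0.006  0.002  0.002  0.001 -0.001  0.003]
```

Run:
```python
from h import *
np.set_printoptions(precision=4,suppress=True)
im=snap('wrist','w8'); print(proj('wrist',[[.472,-.2,.016],[.466,-.147,.048]]))
for n,Rr,H in (('small2_mid',.027,.016),('vial2_mid',.012,.048)):
    for d in models.masks_of('wrist',n):
        m=d['pixels']; ys,xs=np.nonzero(m); print(n,round(d['p'],2),xs.mean().round(),ys.mean().round(),len(xs),im[m].mean(0).round(),locate('wrist',m,unproj('wrist',[xs.mean(),ys.mean()],H/2)[0],Rr,H))
c=im[130:250,240:390]; g=(255*(c/255.)**.5).astype(np.uint8); cv2.imwrite('pics/w8c.png',cv2.resize(g,None,fx=5,fy=5,interpolation=cv2.INTER_CUBIC)[:,:,::-1])
```

```text
[[314.1173 189.735 ]
 [313.7785 134.9881]]
small2_mid 0.92 195.0 172.0 2142 [133.  63.   1.] [ 0.3537 -0.1958]
small2_mid 0.56 312.0 186.0 2627 [98. 91. 73.] [ 0.4697 -0.1984]
small2_mid 0.56 308.0 267.0 1878 [  2. 128. 120.] [ 0.4744 -0.2854]
vial2_mid 0.68 381.0 11.0 692 [132. 130. 121.] [ 0.5124 -0.0274]
```

View pics/w8c.png

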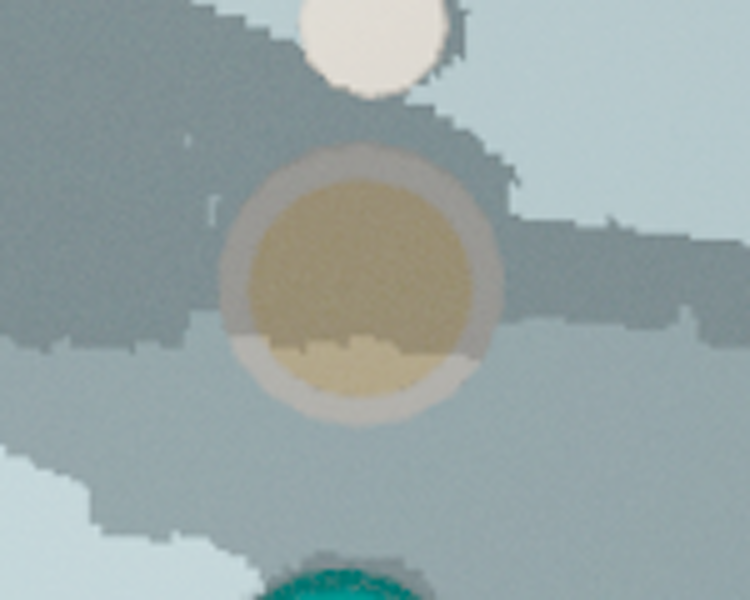

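The crop shows the cream small dish at (312,187) px, the vial at the top (314,134) and the turquoise look-alike at the bottom, both off the finger axis. I descend and grip.

Call:
jog_arm:
  turn:
    - [0,0,0]
    - [0,0,0]
    - [0,0,0]
    - [0,0,0]
    - [0,0,0]
    - [0,0,0]
    - [0,0,0]
    - [0,0,0]
    - [0,0,0]
    - [0,0,0]
    - [0,0,0]
  translation:
    - [0,-0.002,0.05]
    - [0,-0.002,0.1]
    - [0,-0.002,0.125]
    - [0,-0.002,0.134]
    - [0,-0.002,0.139]
    - [0,-0.002,0.139]
    - [0,-0.002,0.139]
    - [0,-0.002,0.139]
    - [0,-0.002,0.139]
    - [0,-0.002,0.139]
    - [0,-0.002,0.139]
  grip: [0,0,0,0,0,0,0.45,0.45,0.45,0.45,0.45]
  force: 10

```text
clock: 26.45
tool_pos: [0.4691, -0.2004, -0.0094]
eef_rot: [0.669, 0.743, 0.0, 0.0]
contact_force: [-0.2, -0.0, 2.6]
opening: 0.607
finger_force: 10.0
```

```bash
python3 -c "
from h import *
forces(2); plan([.6084-.063,.1924-.03,.14],-64.5)"
```

```text
F mean [-0.47  0.27  2.23] std [0.11 0.84 0.17] pos [ 0.4691 -0.2004 -0.0094] t 26.55 open 0.6032085526684593 10.00019833445549
turn [ 0.    -0.     1.231] trans [ 0.3528  0.1139 -0.1494] | q7 0.23 clock 26.55 F [-0.59 -0.57  2.06] pos [ 0.4691 -0.2004 -0.0094]
```

Call:
jog_arm:
  turn:
    - [0,0,0]
    - [0,0,0]
    - [0,0,0]
    - [0,0,0.1]
    - [0,0,0.26]
    - [0,0,0.42]
    - [0,0,0.58]
    - [0,0,0.74]
    - [0,0,0.9]
    - [0,0,1.06]
    - [0,0,1.231]
    - [0,0,1.231]
    - [0,0,1.231]
    - [0,0,1.231]
  translation:
    - [0,0,-0.03]
    - [0,0,-0.08]
    - [0,0,-0.125]
    - [0.03,0.01,-0.1494]
    - [0.075,0.024,-0.1494]
    - [0.12,0.039,-0.1494]
    - [0.165,0.053,-0.1494]
    - [0.21,0.068,-0.1494]
    - [0.255,0.082,-0.1494]
    - [0.3,0.097,-0.1494]
    - [0.3528,0.1139,-0.1494]
    - [0.3528,0.1139,-0.1494]
    - [0.3528,0.1139,-0.1494]
    - [0.3528,0.1139,-0.1494]
  grip: [0.45,0.45,0.45,0.45,0.45,0.45,0.45,0.45,0.45,0.45,0.45,0.45,0.45,0.45]

```text
clock: 28.3
tool_pos: [0.545, 0.1603, 0.1398]
eef_rot: [0.976, 0.219, -0.0, 0.0]
contact_force: [-0.1, -0.6, -0.0]
opening: 0.602
finger_force: 10.0
```

Run:
```python
from h import *
np.set_printoptions(precision=4,suppress=True)
im=snap('wrist','w9'); S=r.get_state(); R0=R.from_quat(S['eef_rot']); forces(3)
for n in ('small1_mid','rack_small_rods'):
    for d in models.place_of('wrist',n): print(n,round(d['p'],2),np.array(d['position']),R0.inv().apply(np.array(d['position'])-S['tool_pos']))
# same shape in image of held dish as in w6? compare strips
a=cv2.imread('pics/w6.png',0)[190:285,250:380]; b=cv2.imread('pics/w9.png',0)[190:285,250:380]
f=lambda q:np.float32(cv2.Canny(q,20,60)); print('held shift vs w6 px',cv2.phaseCorrelate(cv2.GaussianBlur(f(a),(0,0),2),cv2.GaussianBlur(f(b),(0,0),2)))
# rack pile-lid mask
for d in models.masks_of('wrist','small1_mid'):
    ys,xs=np.nonzero(d['pixels']); print(round(d['p'],2),xs.min(),xs.max(),ys.min(),ys.max(),im[d['pixels']].mean(0).round())
print('pred placed',proj('wrist',[[.6084,.1924,.085]]))
plan([.6084,.1924,.14],-64.5)
```

```text
F mean [-0.26 -0.03 -0.75] std [0.23 0.5  0.35] pos [0.5453 0.1613 0.1399] t 28.5 open 0.6021610158786821 9.999963194131851
small1_mid 0.72 [0.607  0.1941 0.0776] [ 0.0703 -0.004   0.0623]
held shift vs w6 px ((11.170869872988291, -5.149074916231264), 0.019862629454812885)
0.84 274 349 77 150 [152. 146. 120.]
pred placed [[313.755  113.0446]]
turn [-0.    -0.    -0.001] trans [ 0.07   -0.0003 -0.0001] | q7 -1.11 clock 28.65 F [-0.63 -0.38 -0.55] pos [0.5453 0.162  0.1399]
```

Run:
```python
from h import *
for n in ('w6','w9'):
    g=cv2.GaussianBlur(cv2.imread(f'pics/{n}.png'),(5,5),0).astype(int)
    print(n,'col315 rows180-215 (B-R)',[int(g[y,310:321,0].mean()-g[y,310:321,2].mean()) for y in range(186,216)])
    print(n,'row252',[int(g[248:256,x].mean()) for x in range(256,275)],[int(g[248:256,x].mean()) for x in range(358,376)])
```

```text
w6 col315 rows180-215 (B-R) [20, 21, 21, 21, 20, 20, 20, 20, 21, 22, 22, 23, 24, 22, 16, 7, 0, -3, -4, -4, -4, -5, -4, -4, -4, -4, -4, -4, -4, -4]
w6 row252 [8, 8, 9, 10, 12, 22, 43, 64, 75, 77, 77, 77, 78, 78, 77, 77, 75, 72, 68] [78, 78, 78, 78, 77, 77, 77, 73, 58, 35, 17, 10, 9, 9, 9, 8, 8, 7]
w9 col315 rows180-215 (B-R) [19, 19, 20, 21, 21, 22, 23, 24, 24, 22, 15, 6, 0, -3, -4, -4, -4, -4, -4, -4, -4, -4, -4, -5, -5, -5, -10, -18, -27, -32]
w9 row252 [9, 9, 9, 9, 10, 19, 39, 61, 74, 77, 77, 77, 77, 77, 77, 77, 75, 71, 67] [77, 77, 77, 77, 77, 77, 75, 68, 51, 29, 14, 8, 7, 8, 8, 8, 9, 9]
```

Call:
jog_arm:
  turn:
    - [0,0,0]
    - [0,0,0]
    - [0,0,0]
    - [0,0,0]
    - [0,0,0]
    - [0,0,0]
    - [0,0,0]
    - [0,0,0]
    - [0,0,0]
    - [0,0,0]
    - [0,0,0]
  translation:
    - [0.03,0,0]
    - [0.058,-0.001,0]
    - [0.067,-0.001,0]
    - [0.067,-0.001,0]
    - [0.067,-0.001,0]
    - [0.067,-0.001,0.015]
    - [0.067,-0.001,0.03]
    - [0.067,-0.001,0.043]
    - [0.067,-0.001,0.05]
    - [0.067,-0.001,0.053]
    - [0.067,-0.001,0.053]
  grip: [0.45,0.45,0.45,0.45,0.45,0.45,0.45,0.45,0.45,0.45,0.45]

```text
clock: 30.02
tool_pos: [0.6054, 0.1922, 0.0868]
eef_rot: [0.975, 0.221, 0.0, -0.0]
contact_force: [0.2, 0.6, -0.5]
opening: 0.601
finger_force: 10.0
```

```bash
python3 -c "
from h import *
forces(4); plan([.6052,.1909,.076],-64.5)"
```

```text
F mean [-0.15  0.3  -0.22] std [0.39 0.25 0.23] pos [0.6057 0.1923 0.0873] t 30.225 open 0.6026639643977235 9.999930560588837
turn [ 0.    -0.001 -0.   ] trans [-0.001   0.0011  0.0113] | q7 -1.13 clock 30.225 F [-0.56  0.04 -0.16] pos [0.6057 0.1923 0.0873]
```

Call:
jog_arm:
  turn:
    - [0,0,0]
    - [0,0,0]
    - [0,0,0]
    - [0,0,0]
    - [0,0,0]
  translation:
    - [-0.001,0.001,0.002]
    - [-0.001,0.001,0.004]
    - [-0.001,0.001,0.006]
    - [-0.001,0.001,0.007]
    - [-0.001,0.001,0.007]
  grip: [0.45,0.45,0.45,0.45,0.45]

```text
clock: 30.85
tool_pos: [0.6048, 0.1909, 0.0797]
eef_rot: [0.975, 0.221, -0.0, -0.0]
contact_force: [-0.7, -0.1, -0.5]
opening: 0.606
finger_force: 10.0
```

```bash
python3 -c "
from h import *
forces(4)"
```

```text
F mean [ 0.16  0.34 -0.19] std [0.34 0.42 0.39] pos [0.6049 0.1909 0.0799] t 31.05 open 0.6029383733523311 9.999951124191284
```

Call:
jog_arm:
  turn:
    - [0,0,0]
    - [0,0,0]
    - [0,0,0]
  translation:
    - [0,0,0.001]
    - [0,0,0.002]
    - [0,0,0.002]
  grip: [0.45,0.45,0.45]

```text
clock: 31.42
tool_pos: [0.6047, 0.1909, 0.0777]
eef_rot: [0.975, 0.221, -0.0, -0.0]
contact_force: [-0.0, -0.1, -1.8]
opening: 0.604
finger_force: 10.0
```

```bash
python3 -c "
from h import *
forces(5)"
```

```text
F mean [ 0.17  0.21 -0.8 ] std [0.55 0.18 0.44] pos [0.6049 0.1909 0.0779] t 31.675 open 0.602783958510434 9.999978840351105
```

Call:
jog_arm:
  turn:
    - [0,0,0]
    - [0,0,0]
    - [0,0,0]
  translation:
    - [0,0,0.001]
    - [0,0,0.0015]
    - [0,0,0.0015]
  grip: [0.45,0.45,0.45]

```text
clock: 32.05
tool_pos: [0.605, 0.1909, 0.0764]
eef_rot: [0.975, 0.221, 0.0, -0.0]
contact_force: [-0.3, -0.0, 1.2]
opening: 0.605
finger_force: 10.0
```

```bash
python3 -c "
from h import *
forces(5)"
```

```text
F mean [0.12 0.11 1.05] std [0.39 0.41 0.55] pos [0.605  0.1909 0.0764] t 32.3 open 0.6062144715567749 10.000018179416656
```

Contact felt at the expected height. I release and retreat.

Call:
jog_arm:
  turn:
    - [0,0,0]
    - [0,0,0]
    - [0,0,0]
    - [0,0,0]
    - [0,0,0]
    - [0,0,0]
    - [0,0,0]
    - [0,0,0]
    - [0,0,0]
    - [0,0,0]
    - [0,0,0]
    - [0,0,0]
  translation:
    - [0,0,0]
    - [0,0,0]
    - [0,0,0]
    - [0,0,0]
    - [0,0,-0.01]
    - [0,0,-0.03]
    - [0,0,-0.06]
    - [0,0,-0.08]
    - [-0.03,0,-0.09]
    - [-0.07,0,-0.09]
    - [-0.08,0,-0.09]
    - [-0.08,0,-0.09]
  grip: [0.15,0.15,0.15,0.15,0.15,0.15,0.15,0.15,0.15,0.15,0.15,0.15]

```text
clock: 33.8
tool_pos: [0.533, 0.1566, 0.167]
eef_rot: [0.975, 0.22, 0.001, -0.0]
contact_force: [0.1, -0.9, -0.3]
opening: 0.849
finger_force: 0.0
```

Run:
```python
from h import *
np.set_printoptions(precision=4,suppress=True)
for c in ('wrist','side','scene'):
    im=snap(c,'fin_'+c)
    for n,Rr,H,rk in (('small1_mid',.027,.016,(.6084,.1924,.086)),('broad_mid',.032,.018,(.6187,-.2492,.058))):
        print(c,n,'pred',sil(c,rk[:2],Rr,H,rk[2]).round(1) if c!='wrist' or n[0]=='s' else '')
        for d in models.masks_of(c,n):
            m=d['pixels']; ys,xs=np.nonzero(m); p=unproj(c,[xs.mean(),ys.mean()],rk[2]+H*.7)[0]
            if d['p']>.2 and np.hypot(*(p[:2]-rk[:2]))<.04: print('   ',round(d['p'],2),xs.mean().round(1),ys.mean().round(1),len(xs),locate(c,m,p,Rr,H,rk[2]))
    for n in ('vial1_mid','cup1_mid','carton_mid'): print('  ',n,[(round(d['p'],2),np.array(d['position']).round(3)) for d in models.place_of(c,n) if d['p']>.3])
```

```text
wrist small1_mid pred [314.4  96.4]
wrist broad_mid pred 
    0.6 602.1 251.5 501 [ 0.6337 -0.2449]
   vial1_mid [(0.78, array([0.432, 0.14 , 0.027]))]
   cup1_mid [(0.93, array([0.431, 0.014, 0.032]))]
   carton_mid [(0.96, array([ 0.764, -0.115,  0.047]))]
side small1_mid pred [314.8 151.9]
side broad_mid pred [385.4 298.1]
    0.82 387.7 298.4 977 [ 0.6221 -0.2507]
   vial1_mid [(0.69, array([0.434, 0.139, 0.023])), (0.42, array([0.434, 0.016, 0.03 ]))]
   cup1_mid [(0.92, array([0.428, 0.018, 0.028])), (0.46, array([ 0.768, -0.113,  0.046])), (0.42, array([0.608, 0.189, 0.076]))]
   carton_mid [(0.95, array([ 0.765, -0.111,  0.047])), (0.66, array([0.607, 0.193, 0.012])), (0.35, array([0.431, 0.139, 0.027]))]
scene small1_mid pred [382.  245.9]
scene broad_mid pred [181.6 198.2]
    0.79 182.0 197.4 678 [ 0.6165 -0.2493]
   vial1_mid [(0.47, array([0.432, 0.14 , 0.022]))]
   cup1_mid [(0.61, array([0.428, 0.012, 0.034]))]
   carton_mid [(0.86, array([ 0.763, -0.112,  0.044]))]
```

Run:
```python
from h import *
np.set_printoptions(precision=4,suppress=True)
def fit(n,c,box,col=None):
    x0,x1,y0,y1=box; im=cv2.imread(f'pics/{n}.png').astype(int)[y0:y1,x0:x1]
    m=((im[:,:,2]-im[:,:,0])>15).astype(np.uint8); k,_,st,ce=cv2.connectedComponentsWithStats(m); i=1+st[1:,4].argmax()
    ct=max(cv2.findContours((st is not None)*(_==i).astype(np.uint8),0,2)[0],key=len); e=cv2.fitEllipse(cv2.convexHull(ct)); uv=np.array(e[0])+[x0,y0]; print(n,'ellipse',uv.round(1),np.round(e[1],1),round(e[2]),st[i,4]); return uv
cams.snapshot('wrist')
for h in (.102,):
    print(unproj('wrist',fit('fin_wrist','wrist',(250,380,40,160)),h),unproj('side',fit('fin_side','side',(285,345,125,180)),h),unproj('scene',fit('fin_scene','scene',(355,410,220,270)),h))
print('before'); fit('side0','side',(285,345,125,180)); fit('scene0','scene',(355,410,220,270))
print('pred',[proj(c,[[.6084,.1924,.102]]) for c in('wrist','side','scene')])
```

```text
fin_wrist ellipse [314.3  97.5] [56.7 57.3] 72 2565
fin_side ellipse [314.6 150.1] [10.2 17.1] 90 143
fin_scene ellipse [383.7 242.9] [19.7 23. ] 100 363
[[0.6062 0.1914 0.102 ]] [[0.6067 0.1896 0.102 ]] [[0.6046 0.1941 0.102 ]]
before
side0 ellipse [315.1 160.8] [ 9.8 16.1] 91 127
scene0 ellipse [382.2 252.1] [18.9 22.5] 101 341
pred [array([[314.4091,  94.3507]]), array([[315.0104, 149.4623]]), array([[382.3749, 244.193 ]])]
```

```bash
python3 -c "
from h import *
print(r.finish_job())"
```

```text
the job is handed in; nothing more can be done
None
```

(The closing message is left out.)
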